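# Fill the last two places of a honeycomb-packed tin

### The arm

A 6-joint arm with a two-finger parallel gripper is mounted at the origin on the work surface. World frame = base frame: x ahead of the robot, y to its left, z up, the work surface at z = 0. Lengths are in m, angles in degrees, forces in N, time in s.
With the tool pointing down it reaches from about 0.275 to 0.875 m from the base axis. Payload 12.5 kg.
Tool frame: the origin (TCP) lies at the very end of the fingers, on their centre line; the grasp point (between the pads) lies 19 mm behind it; z points along the fingers, x is the direction in which the jaws open and shut, and the axes are right-handed (so a half turn about z gives the same grasp; the last joint's range is limited). The gripper opens to 85 mm and grips with 20 to 120 N. Pads are 22 mm wide; open, the fingers measure 114 mm over their backs; the gripper's body (76 mm by 85 mm) begins 54 mm behind the grasp point. The pads swing forward as they close: fully open they stand 13 mm farther back than shut.
Start: joints at [-71.769, 20.094, 94.641, -0, 65.266, -4.847], TCP at [0.216, -0.506, 0.231] pointing down, gripper open.
Joint ranges: [-157.81, 157.81], [-45, 120.19], [0.68, 151.7], [-89.99, 269.99], [4.06, 180], [-164.3, 164.3]. Speed limits (degrees/s): [127.2, 127.2, 159.86, 180, 180, 180].

### API

Orientations are given as [roll, pitch, yaw] about the fixed x, y, z axes, in that order (R = Rz(yaw) Ry(pitch) Rx(roll)).
In Python, from station import manip, cams gives the robot as it stands.
- The arm moves only by the tool step_arm, never from a script. Its argument "steps" is a list of rows, each an object with "offset": the shift along the tool's x, y, z in m, a list of three; "turn": the turn, a rotation vector about the tool's x, y, z in degrees, a list of three; "hand": the finger opening in m, from 0 to 0.0854. In form: [{"offset": [dx, dy, dz], "turn": [rx, ry, rz], "hand": hand}, ...]. A call has exactly 10 rows; each row shifts and turns the commanded pose from where the row before left it, along the tool's axes as they then stand; what a row does not reach is not made up. A row lasts 1/8 s, in which the tool goes at most 62.5 mm and 10.7 degrees, less where a joint would pass 70% of its speed; a pose out of reach is approached as far as the arm can. A call is refused whole if a number of a shift passes 0.0625 or a number of a turn 10.7, either way. A call with a gripper value outside its range is refused whole. The fingers move at their own pace and stop on an object; the grip force is fixed at half the most. Time passes only in rows, so rows that do not move let the fingers close, or fill a call up. It gives the time, the measured TCP pose, the force and the opening at its end, in the units of the state.
- manip.sense(): the state, without advancing time (a new reading comes with each control period).
- cams.snapshot(name): name is "scene" or "top"; returns a dict with "color" (480x640x3 uint8, red, green, blue), "fx", "fy", "cx", "cy" (pixels), "R" (3x3) and "t" (3): a world point X has camera coordinates R X + t. Camera axes: x right, y down, z forward; pixel columns grow to the right and rows downward; lengths in m; the calibration is good to about 2 mm. A picture is of the moment at which its call begins. There is no depth.
- manip.job_done(): hands the job in, once; it reports no verdict.
The state is a dict: "time": time; "joint_positions": joint angles; "joint_velocities": joint speeds; "tau": joint torques, N m; "tcp_pos": TCP position; "ee_rot": TCP orientation; "contact_force": force on the tool from outside, world axes, zero at the start; "ft_torque": the same for the moment, N m; "finger_gap": finger opening in m.
Only numpy, scipy, OpenCV 4.12 (cv2) and the standard library are available. Lean on these libraries where they do the work, as an engineer would, in place of code of your own. Each camera call takes 0.05 s, during which the arm holds its last target.

### The job

Finish packing the round tin: take the two loose small aluminium screw-top bottles that are the same size as the five already in it and stand them upright on the tin's floor, one in the empty middle and one in the empty place of the ring (either bottle in either place), so that seven stand in a honeycomb. The larger aluminium bottle and the slim glass one do not belong in the tin. Let go of both bottles.

Things in the scene. Friction and masses are not known exactly. Their poses are not given: they have to be found in the camera images.
- bottle_a_center (a point): Centre (half-way up) of a loose small aluminium screw-top bottle standing on the mat, z up. 74 mm high, 60 to 130 g; round body 46 mm across up to 32 mm above its underside (bottom edge bevelled 5 mm), shoulder from 32 to 42 mm, then a black lid, a firm plain cylinder 24 mm across, from 42 to 74 mm: grip it there from above, fingertips above the shoulder.
- bottle_b_center (a point): The same point of the second, identical bottle. Each stands at least 50 mm clear of all else. Near them stand two that are not wanted, also with black lids: a larger aluminium bottle (64 mm across, 98 mm high) and a slim clear glass one (32 mm across, 84 mm high).
- gap_middle (a point): Empty place in the middle of the open round steel tin: point on its inner floor at its centre, z up, x towards gap_rim. Tin 166 mm across outside, 160 inside, wall 36 mm high, floor 3 mm thick; it does not slide. Five identical bottles stand firmly in it in a ring, 52 mm from the middle, 60 degrees apart, one place left free.
- gap_rim (a point): The free place of that ring: point on the tin's inner floor 52 mm from gap_middle, under the sixth bottle's centre; axes as gap_middle. In a gap a bottle has about 6 mm of room to its neighbours, 5 mm to the wall. Neighbouring lids are 52 mm apart and equally high: open the fingers only to about 40 mm to let go, best pointing between the lids.
There are look-alikes about, which are no part of the job. Leave any blue or purple look-alike of the part that bears bottle_a_center alone.

How it is judged:
By the outcome, as a careful person would: the job done as asked, in the order asked, and still so for the second after the job is handed in, with the robot touching nothing.
It also fails if it takes over 54 s, if anything falls off the work surface, if the arm or the gripper's body presses on something with over 40 N, if the wrist force passes 120 N, or if a joint passes its speed limit or range.

## Working session

There is one attempt and no reset: what is moved stays moved. The work goes in short steps, Python scripts to look and compute and a tool call to move; the robot and the scene stay as the last step left them, time stands still between calls to the robot, and variables do not carry over. Pictures are saved under pics/ and viewed, and the job is handed in when it is done.

Besides the shell and the picture viewer there is one more tool, called after ">>>" as a command line: name --argument value ..., lists and objects as JSON in quotes. step_arm: Moves the arm, as the interface text tells. Its arguments: {"type":"object","properties":{"steps":{"type":"array","items":{"type":"object","properties":{"offset":{"type":"array","items":{"type":"number"}},"turn":{"type":"array","items":{"type":"number"}},"hand":{"type":"number"}}}}},"required":["steps"]}

```bash
mkdir -p pics; ls; python3 - <<'E'
from station import manip, cams
import cv2
for n in ("scene","top"):
    s=cams.snapshot(n); cv2.imwrite(f"pics/{n}0.png",s["color"][:,:,::-1])
    print(n,s["fx"],s["fy"],s["cx"],s["cy"],s["R"],s["t"])
print(manip.sense())
E
```

```text
pics
scene 524.7938328339621 524.7938328339621 316.219077839434 241.3923337545907 [[ 0.86817695  0.49598283 -0.01642634]
 [ 0.30174659 -0.55388236 -0.77599183]
 [-0.39397688  0.66874163 -0.63052903]] [-0.48256557 -0.11793037  1.15726148]
top 593.5437712967505 593.5437712967505 311.3305380385768 233.40237051754187 [[-0.01944305 -0.99949745 -0.02503632]
 [-0.98287489  0.02369723 -0.18274404]
 [ 0.18324549  0.02105447 -0.9828417 ]] [-8.22858425e-04  5.62199331e-01  1.04925916e+00]
{'time': 0.1, 'joint_positions': array([-7.17687042e+01,  2.01228251e+01,  9.46735393e+01,  7.23732215e-05,
        6.52638656e+01, -4.84697462e+00]), 'joint_velocities': array([-0.03173921, -0.08342257, -0.14759685, -0.03591404, -0.01864341,
       -0.00632313]), 'tau': array([-2.11434913e-04, -5.06834793e+01, -2.91875625e+01, -1.03554239e-04,
        2.64407812e-03, -1.82023228e-05]), 'tcp_pos': array([ 0.21552746, -0.50569302,  0.23079549]), 'ee_rot': array([-1.79994845e+02,  6.00091069e-02, -6.69217572e+01]), 'contact_force': array([1.09625537, 0.42720052, 0.17815666]), 'ft_torque': array([ 0.00963451, -0.03940634,  0.00249473]), 'finger_gap': 0.08536488389685457}
```

View pics/scene0.png

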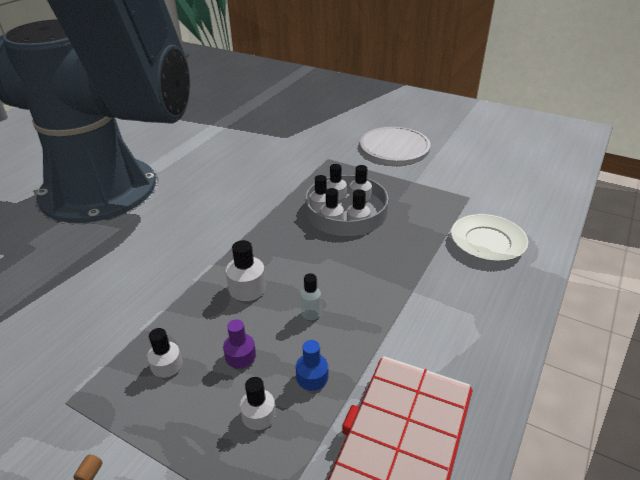

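View pics/top0.png

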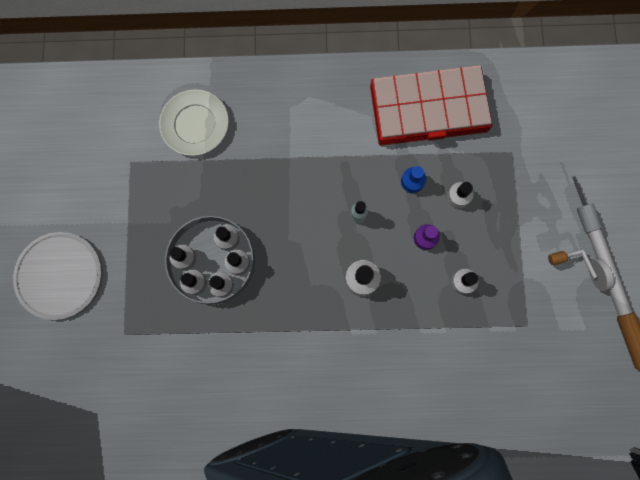

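The wanted bottles could be confused with these:

| Item | Scene pixel | Top pixel |
|---|---|---|
| Small white/aluminium | (165,355) | (466,281) |
| Small white/aluminium | (257,407) | (461,194) |
| Large aluminium | (245,275) | (363,277) |
| Slim glass | (311,300) | (360,212) |
| Purple look-alike | (239,347) | (427,237) |
| Blue look-alike | (312,370) | (413,180) |

By the description, I choose the first two. Next I check them in a close crop and measure.

```bash
cat > h.py <<'E'
import numpy as np, cv2
from station import manip, cams
def px2plane(s,u,v,z):
    d=s["R"].T@np.array([(u-s["cx"])/s["fx"],(v-s["cy"])/s["fy"],1.]); c=-s["R"].T@s["t"]
    return c+d*(z-c[2])/d[2]
def proj(s,X):
    p=s["R"]@np.asarray(X)+s["t"]; return np.array([s["fx"]*p[0]/p[2]+s["cx"],s["fy"]*p[1]/p[2]+s["cy"]])
def tri(obs):
    A=np.zeros((3,3));b=np.zeros(3)
    for s,u,v in obs:
        d=s["R"].T@np.array([(u-s["cx"])/s["fx"],(v-s["cy"])/s["fy"],1.]);d/=np.linalg.norm(d);c=-s["R"].T@s["t"]
        P=np.eye(3)-np.outer(d,d);A+=P;b+=P@c
    return np.linalg.solve(A,b)
def dark(s,roi,th=30):
    x0,y0,x1,y1=roi
    m=(s["color"][y0:y1,x0:x1].max(2)<th).astype(np.uint8)
    n,l,st,c=cv2.connectedComponentsWithStats(m,connectivity=4)
    return [(round(c[i][0]+x0,1),round(c[i][1]+y0,1),int(st[i][4]),int(st[i][2]),int(st[i][3])) for i in range(1,n) if st[i][4]>30]
E
python3 - <<'E'
from h import *
T=cams.snapshot("top");S=cams.snapshot("scene")
for th in (25,35):
  print(th,"top",dark(T,(125,150,525,340),th)); print("scene",dark(S,(130,150,400,440),th))
a=cv2.resize(T["color"][160:320,340:500,::-1],(400,400),interpolation=2)
b=cv2.resize(S["color"][310:440,140:300,::-1],(400,325),interpolation=2)
c=cv2.resize(T["color"][205:315,155:265,::-1],(400,400),interpolation=2)
b=cv2.copyMakeBorder(b,0,75,0,0,0)
cv2.imwrite("pics/crop1.png",cv2.resize(np.hstack([a,b]),(800,400)));
d=cv2.resize(S["color"][150:250,290:400,::-1],(440,400),interpolation=2)
cv2.imwrite("pics/crop2.png",cv2.resize(np.hstack([c,d]),(800,381)))
E
```

```text
25 top [(np.float64(464.1), np.float64(189.9), 129, 13, 14), (np.float64(359.3), np.float64(208.5), 55, 8, 10), (np.float64(222.9), np.float64(233.9), 128, 13, 13), (np.float64(177.9), np.float64(254.0), 141, 16, 13), (np.float64(234.1), np.float64(259.3), 121, 13, 13), (np.float64(363.5), np.float64(275.1), 180, 16, 17), (np.float64(469.2), np.float64(278.7), 135, 15, 13), (np.float64(188.6), np.float64(279.8), 133, 14, 13), (np.float64(216.8), np.float64(282.3), 126, 14, 12)]
scene [(np.float64(335.2), np.float64(173.4), 150, 11, 18), (np.float64(360.4), np.float64(175.6), 129, 10, 15), (np.float64(325.6), np.float64(191.9), 336, 22, 32), (np.float64(358.4), np.float64(199.6), 180, 12, 19), (np.float64(242.7), np.float64(258.4), 299, 20, 21), (np.float64(309.9), np.float64(285.4), 121, 12, 15), (np.float64(160.1), np.float64(345.0), 234, 19, 21), (np.float64(255.5), np.float64(396.4), 237, 18, 20)]
35 top [(np.float64(464.3), np.float64(189.4), 153, 15, 15), (np.float64(360.0), np.float64(207.3), 89, 9, 12), (np.float64(223.0), np.float64(233.7), 140, 15, 14), (np.float64(177.4), np.float64(253.6), 162, 17, 14), (np.float64(234.2), np.float64(259.2), 136, 14, 13), (np.float64(364.0), np.float64(274.7), 238, 17, 18), (np.float64(469.3), np.float64(278.9), 156, 16, 13), (np.float64(188.7), np.float64(279.8), 152, 16, 13), (np.float64(216.9), np.float64(282.4), 142, 15, 13)]
scene [(np.float64(335.0), np.float64(172.6), 180, 11, 18), (np.float64(360.6), np.float64(173.9), 173, 11, 19), (np.float64(325.7), np.float64(191.3), 390, 23, 33), (np.float64(358.4), np.float64(198.9), 209, 12, 19), (np.float64(242.3), np.float64(254.2), 467, 21, 28), (np.float64(309.7), np.float64(282.6), 191, 12, 18), (np.float64(158.9), np.float64(341.0), 385, 20, 27), (np.float64(254.7), np.float64(391.1), 434, 19, 29)]
```

View pics/crop1.png

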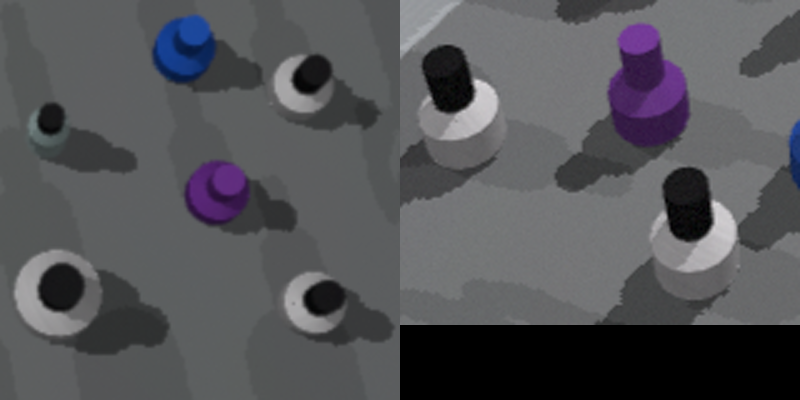

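View pics/crop2.png

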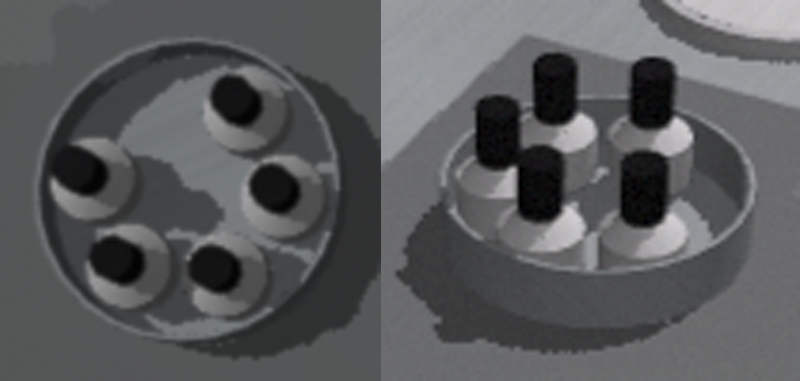

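```bash
python3 - <<'E'
from h import *
T=cams.snapshot("top");S=cams.snapshot("scene")
for th in (45,):
  dt=dark(T,(125,150,525,340),th); ds=dark(S,(130,150,400,440),th)
  for n,s,D in(("top",T,dt),("scene",S,ds)):
    for d in D:
      if d[2]<600: print(n,[float(x) for x in d],px2plane(s,d[0],d[1],0.0585).round(4)[:2])
E
```

```text
top [464.4, 189.3, 165.0, 15.0, 15.0] [ 0.6372 -0.2991]
top [360.0, 207.3, 102.0, 11.0, 12.0] [ 0.6079 -0.1044]
top [208.8, 219.3, 38.0, 23.0, 4.0] [0.5921 0.177 ]
top [222.9, 233.6, 152.0, 15.0, 14.0] [0.5644 0.1505]
top [176.7, 248.6, 261.0, 18.0, 32.0] [0.5383 0.2358]
top [234.2, 259.2, 145.0, 14.0, 14.0] [0.5161 0.1293]
top [245.4, 280.5, 107.0, 28.0, 47.0] [0.4764 0.1086]
top [169.3, 268.6, 40.0, 6.0, 22.0] [0.5014 0.2486]
top [364.0, 274.5, 248.0, 17.0, 18.0] [ 0.4826 -0.1074]
top [188.6, 279.7, 162.0, 16.0, 14.0] [0.4802 0.2127]
top [469.5, 278.8, 164.0, 17.0, 13.0] [ 0.4706 -0.2972]
top [216.8, 282.3, 153.0, 16.0, 14.0] [0.4743 0.1609]
scene [335.0, 172.8, 188.0, 11.0, 19.0] [0.4762 0.2193]
scene [360.6, 174.1, 187.0, 12.0, 19.0] [0.5247 0.2396]
scene [131.3, 178.7, 37.0, 5.0, 14.0] [0.1196 0.0021]
scene [326.0, 191.2, 408.0, 23.0, 33.0] [0.4928 0.1509]
scene [358.5, 198.9, 213.0, 12.0, 19.0] [0.5603 0.1573]
scene [242.4, 254.2, 477.0, 21.0, 28.0] [ 0.461  -0.0826]
scene [309.6, 282.6, 197.0, 12.0, 19.0] [ 0.5951 -0.0879]
scene [158.8, 340.8, 396.0, 20.0, 27.0] [ 0.4685 -0.2927]
scene [254.7, 391.0, 448.0, 20.0, 29.0] [ 0.6348 -0.2953]
```

```bash
python3 - <<'E'
from h import *
T=cams.snapshot("top");S=cams.snapshot("scene")
t=lambda a,b: tri([(T,*a),(S,*b)]).round(4)
print("near",t((469.5,278.8),(158.8,340.8)),"far",t((464.4,189.3),(254.7,391)))
print("tin",t((222.9,233.6),(358.5,198.9)),t((177.4,253.6),(360.6,174.1)),t((188.7,279.8),(335,172.8)))
# separate merged lids
print(dark(S,(312,175,326,193),35),dark(S,(324,189,338,208),35))
L=[(222.9,233.7),(177.4,253.7),(234.2,259.2),(188.7,279.8),(216.9,282.4)]
P=np.array([px2plane(T,*l,0.061)[:2] for l in L]);print(P.round(4))
def fit(P):
    # five hexagon points about c, free direction phi: linear LS with known order
    import itertools
    from scipy.optimize import least_squares
    ang0=np.degrees(np.arctan2(*(P-P.mean(0)).T[::-1]))
    def f(p):
        d=P-p[:2]; a=np.degrees(np.arctan2(d[:,1],d[:,0]))-p[2]; k=np.round(a/60)
        m=np.radians(p[2]+60*k); return (p[:2]+.052*np.c_[np.cos(m),np.sin(m)]-P).ravel()
    best=min((least_squares(f,[*P.mean(0),g]) for g in range(0,60,10)),key=lambda r:r.cost)
    p=best.x; d=P-p[:2]; k=set(np.round((np.degrees(np.arctan2(d[:,1],d[:,0]))-p[2])/60).astype(int)%6)
    free=(set(range(6))-k).pop(); return p[:2].round(4),round(p[2]+60*free,2),k,(best.fun*1e3).round(1)
print(fit(P))
# tin rim from top
g=cv2.cvtColor(T["color"],cv2.COLOR_RGB2GRAY)
c=cv2.HoughCircles(g[200:320,150:270],cv2.HOUGH_GRADIENT,1,50,param1=100,param2=20,minRadius=38,maxRadius=50)
print(c)
if c is not None: print(px2plane(T,c[0,0,0]+150,c[0,0,1]+200,.036))
E
```

```text
near [ 0.4708 -0.2955  0.0624] far [ 0.6365 -0.2978  0.0626]
tin [0.5636 0.1497 0.0641] [0.528  0.233  0.0631] [0.4798 0.2116 0.0636]
[(np.float64(320.1), np.float64(184.0), 183, 11, 18)] [(np.float64(330.9), np.float64(197.5), 209, 14, 19)]
[[0.5637 0.15  ]
 [0.5283 0.2337]
 [0.5157 0.1289]
 [0.4797 0.2119]
 [0.4738 0.1603]]
(array([0.5218, 0.1811]), np.float64(23.39), {np.int64(1), np.int64(2), np.int64(3), np.int64(4), np.int64(5)}, array([-0.2,  0. , -0.5, -0.9,  0.1,  0.5,  0.3,  0.2,  0.2,  0.2]))
[[[58.5 59.5 42.5]]]
[0.51987884 0.1810765  0.036     ]
```

```bash
cat > go.py <<'E'
import sys
from h import *
from scipy.spatial.transform import Rotation as Ro
s=manip.sense(); R=Ro.from_euler("xyz",s["ee_rot"],degrees=True).as_matrix()
tgt=np.array([float(x) for x in sys.argv[1:4]]); yaw=float(sys.argv[4]) if len(sys.argv)>4 else -66.6
Rt=Ro.from_euler("xyz",[180,0,yaw],degrees=True).as_matrix()
print("t",round(s["time"],2),"tcp",s["tcp_pos"].round(4),"rpy",s["ee_rot"].round(2),"F",s["contact_force"].round(1),"gap",round(s["finger_gap"],4))
print("total tool offset mm",(R.T@(tgt-s["tcp_pos"])*1e3).round(1),"turn",Ro.from_matrix(R.T@Rt).as_rotvec(degrees=True).round(2))
E
python3 go.py 0.4708 -0.2957 0.15
```

```text
t 0.4 tcp [ 0.2156 -0.5059  0.2312] rpy [-1.800e+02  1.000e-02 -6.692e+01] F [-0.6  0.6  1.2] gap 0.0854
total tool offset mm [ -93.3 -317.2   81.2] turn [-0.    0.01 -0.32]
```

>>> step_arm --steps '[{"offset": [-0.006,-0.02,0.004],"turn": [0,0,-0.3],"hand": 0.085},{"offset": [-0.011,-0.037,0.01],"turn": [0,0,0],"hand": 0.085},{"offset": [-0.012,-0.04,0.01],"turn": [0,0,0],"hand": 0.085},{"offset": [-0.012,-0.04,0.01],"turn": [0,0,0],"hand": 0.085},{"offset": [-0.012,-0.04,0.01],"turn": [0,0,0],"hand": 0.085},{"offset": [-0.012,-0.04,0.01],"turn": [0,0,0],"hand": 0.085},{"offset": [-0.011,-0.04,0.01],"turn": [0,0,0],"hand": 0.085},{"offset": [-0.011,-0.04,0.01],"turn": [0,0,0],"hand": 0.085},{"offset": [-0.006,-0.02,0.007],"turn": [0,0,0],"hand": 0.085},{"offset": [0,0,0],"turn": [0,0,0],"hand": 0.085}]'

```text
time: 1.65
tcp_pos: [0.4702, -0.2936, 0.1497]
ee_rot: [180.0, 0.1, -66.5]
contact_force: [-0.2, -0.2, 0.1]
finger_gap: 0.0849
```

```bash
python3 go.py 0.4708 -0.2957 0.048; python3 - <<'E'
from h import *
S=cams.snapshot("scene");T=cams.snapshot("top")
p=manip.sense()["tcp_pos"]; print(proj(S,p),proj(T,p))
a=cv2.resize(T["color"][180:340,390:550,::-1],(400,400),interpolation=2)
b=cv2.resize(S["color"][220:400,80:260,::-1],(400,400),interpolation=2)
cv2.imwrite("pics/near1.png",np.hstack([a,b]))
E
```

```text
t 1.65 tcp [ 0.4702 -0.2936  0.1497] rpy [ 1.7997e+02  6.0000e-02 -6.6500e+01] F [-0.2 -0.2  0.1] gap 0.0849
total tool offset mm [  2.3   0.2 101.7] turn [0.03 0.06 0.1 ]
[143.45819645 295.75504521] [481.4499585  273.56553296]
```

View pics/near1.png

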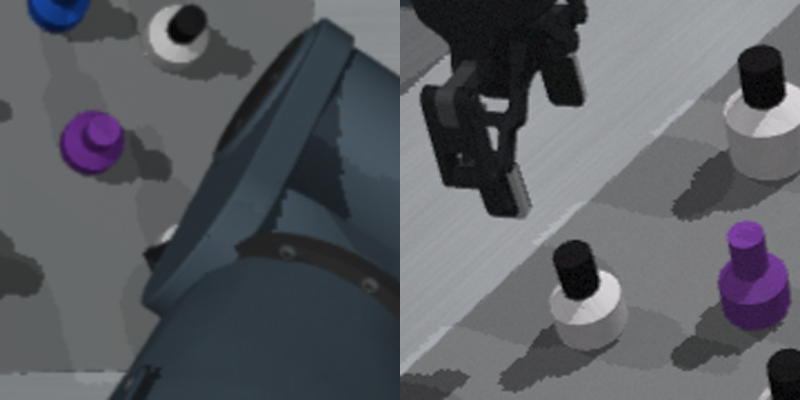

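The scene view shows the open fingers centred above the near small bottle. The finger midpoint is about (142,290), close to the predicted projection. In the top view the arm covers the bottle. I descend and grip.

>>> step_arm --steps '[{"offset": [0.002,0,0.01],"turn": [0,0,0],"hand": 0.085},{"offset": [0,0,0.02],"turn": [0,0,0],"hand": 0.085},{"offset": [0,0,0.02],"turn": [0,0,0],"hand": 0.08},{"offset": [0,0,0.02],"turn": [0,0,0],"hand": 0.06},{"offset": [0,0,0.02],"turn": [0,0,0],"hand": 0.05},{"offset": [0,0,0.01],"turn": [0,0,0],"hand": 0.05},{"offset": [0,0,0],"turn": [0,0,0],"hand": 0.04},{"offset": [0,0,0],"turn": [0,0,0],"hand": 0.01},{"offset": [0,0,0],"turn": [0,0,0],"hand": 0.01},{"offset": [0,0,0],"turn": [0,0,0],"hand": 0.01}]'

```text
time: 3.0
tcp_pos: [0.4709, -0.297, 0.0509]
ee_rot: [-180.0, -0.1, -66.6]
contact_force: [-1.3, -0.9, 2.1]
finger_gap: 0.0211
```

```bash
python3 go.py 0.4708 -0.2957 0.19; python3 - <<'E'
from h import *
S=cams.snapshot("scene")
cv2.imwrite("pics/grip1.png",cv2.resize(S["color"][250:400,80:260,::-1],(720,600),interpolation=2))
E
```

```text
t 3.0 tcp [ 0.4709 -0.297   0.0509] rpy [-1.7997e+02 -7.0000e-02 -6.6620e+01] F [-1.3 -0.9  2.1] gap 0.0211
total tool offset mm [  -1.1   -0.5 -139.1] turn [-0.03 -0.07 -0.02]
```

View pics/grip1.png

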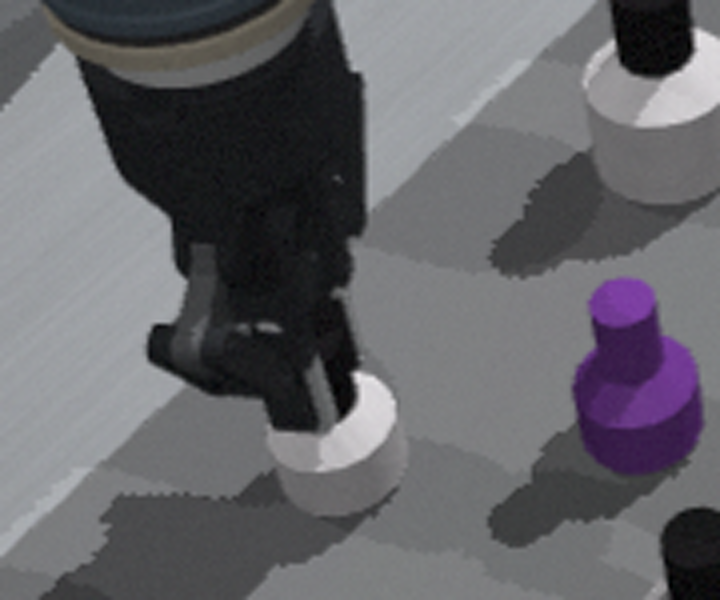

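The fingers hold the lid just above the shoulder, at a gap of 21 mm, and the bottle stands upright. I lift it.

>>> step_arm --steps '[{"offset": [0,0,-0.005],"turn": [0,0,0],"hand": 0.01},{"offset": [0,0,-0.01],"turn": [0,0,0],"hand": 0.01},{"offset": [0,0,-0.015],"turn": [0,0,0],"hand": 0.01},{"offset": [0,0,-0.02],"turn": [0,0,0],"hand": 0.01},{"offset": [0,0,-0.02],"turn": [0,0,0],"hand": 0.01},{"offset": [0,0,-0.02],"turn": [0,0,0],"hand": 0.01},{"offset": [0,0,-0.02],"turn": [0,0,0],"hand": 0.01},{"offset": [0,0,-0.015],"turn": [0,0,0],"hand": 0.01},{"offset": [0,0,-0.01],"turn": [0,0,0],"hand": 0.01},{"offset": [0,0,0],"turn": [0,0,0],"hand": 0.01}]'

```text
time: 4.3
tcp_pos: [0.4707, -0.2968, 0.1858]
ee_rot: [-180.0, -0.0, -66.6]
contact_force: [0.5, -0.4, -0.7]
finger_gap: 0.0211
```

```bash
python3 go.py 0.5218 0.1811 0.19; python3 - <<'E'
from h import *
S=cams.snapshot("scene")
p=manip.sense()["tcp_pos"]; print(proj(S,p-[0,0,.0509-.0]))
cv2.imwrite("pics/lift1.png",cv2.resize(S["color"][160:310,60:240,::-1],(720,600),interpolation=2))
E
```

```text
t 4.3 tcp [ 0.4707 -0.2968  0.1858] rpy [-1.7997e+02 -5.0000e-02 -6.6620e+01] F [ 0.5 -0.4 -0.7] gap 0.0211
total tool offset mm [-418.4 -236.6   -4.4] turn [-0.03 -0.05 -0.02]
[145.9784173  305.50124962]
```

View pics/lift1.png

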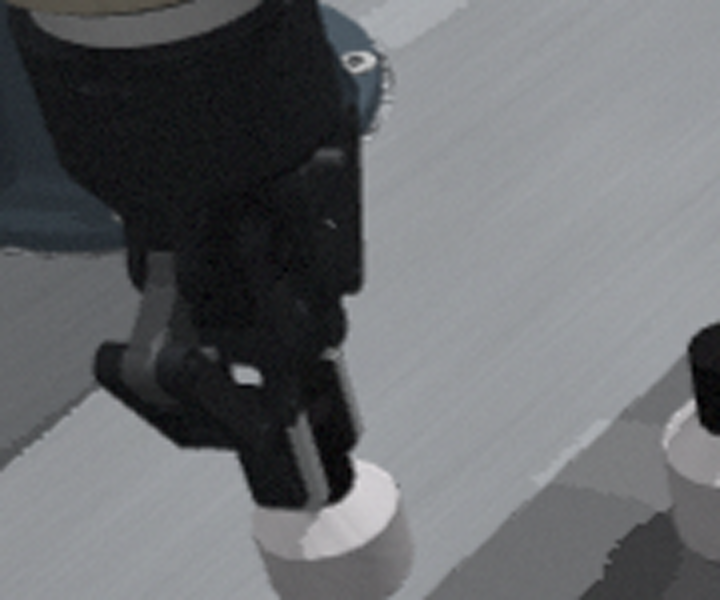

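The bottle hangs upright in the grip. I carry it over the tin.

>>> step_arm --steps '[{"offset": [-0.012,-0.007,-0.004],"turn": [0,0,0],"hand": 0.01},{"offset": [-0.022,-0.012,0],"turn": [0,0,0],"hand": 0.01},{"offset": [-0.03,-0.017,0],"turn": [0,0,0],"hand": 0.01},{"offset": [-0.03,-0.017,0],"turn": [0,0,0],"hand": 0.01},{"offset": [-0.03,-0.017,0],"turn": [0,0,0],"hand": 0.01},{"offset": [-0.03,-0.017,0],"turn": [0,0,0],"hand": 0.01},{"offset": [-0.03,-0.017,0],"turn": [0,0,0],"hand": 0.01},{"offset": [-0.03,-0.017,0],"turn": [0,0,0],"hand": 0.01},{"offset": [-0.03,-0.017,0],"turn": [0,0,0],"hand": 0.01},{"offset": [-0.03,-0.017,0],"turn": [0,0,0],"hand": 0.01}]'

```text
time: 5.6
tcp_pos: [0.5036, 0.0181, 0.189]
ee_rot: [180.0, 0.0, -66.6]
contact_force: [-0.2, 0.4, -0.8]
finger_gap: 0.0216
```

```bash
python3 go.py 0.5218 0.1811 0.19
```

```text
t 5.6 tcp [0.5036 0.0181 0.189 ] rpy [ 1.7996e+02  3.0000e-02 -6.6610e+01] F [-0.2  0.4 -0.8] gap 0.0216
total tool offset mm [-142.3  -81.4   -0.9] turn [ 0.04  0.03 -0.01]
```

>>> step_arm --steps '[{"offset": [-0.03,-0.017,0],"turn": [0,0,0],"hand": 0.01},{"offset": [-0.03,-0.017,0],"turn": [0,0,0],"hand": 0.01},{"offset": [-0.028,-0.016,0],"turn": [0,0,0],"hand": 0.01},{"offset": [-0.022,-0.013,0],"turn": [0,0,0],"hand": 0.01},{"offset": [-0.016,-0.009,0],"turn": [0,0,0],"hand": 0.01},{"offset": [-0.01,-0.006,0.008],"turn": [0,0,0],"hand": 0.01},{"offset": [-0.006,-0.003,0.012],"turn": [0,0,0],"hand": 0.01},{"offset": [0,0,0.012],"turn": [0,0,0],"hand": 0.01},{"offset": [0,0,0.008],"turn": [0,0,0],"hand": 0.01},{"offset": [0,0,0],"turn": [0,0,0],"hand": 0.01}]'

```text
time: 6.85
tcp_pos: [0.5218, 0.1783, 0.1486]
ee_rot: [179.9, 0.0, -66.7]
contact_force: [-0.3, -0.3, -1.0]
finger_gap: 0.0209
```

```bash
python3 go.py 0.5218 0.1811 0.055; python3 - <<'E'
from h import *
S=cams.snapshot("scene");T=cams.snapshot("top")
p=manip.sense()["tcp_pos"]; b=p-[0,0,.0509]; print([proj(S,b+[0,0,z]).round(1) for z in (0,.016,.032)])
a=cv2.resize(T["color"][190:330,140:280,::-1],(400,400),interpolation=2)
c=cv2.resize(S["color"][90:250,270:430,::-1],(400,400),interpolation=2)
cv2.imwrite("pics/mid1.png",np.hstack([a,c]))
cv2.imwrite("pics/mid1b.png",cv2.resize(S["color"][100:250,270:450,::-1],(720,600),interpolation=2))
E
```

```text
t 6.85 tcp [0.5218 0.1783 0.1486] rpy [ 1.7993e+02  1.0000e-02 -6.6660e+01] F [-0.3 -0.3 -1. ] gap 0.0209
total tool offset mm [-2.6 -1.2 93.6] turn [ 0.07  0.01 -0.06]
[array([346.3, 170.8]), array([346.4, 163.6]), array([346.6, 156.2])]
```

View pics/mid1.png

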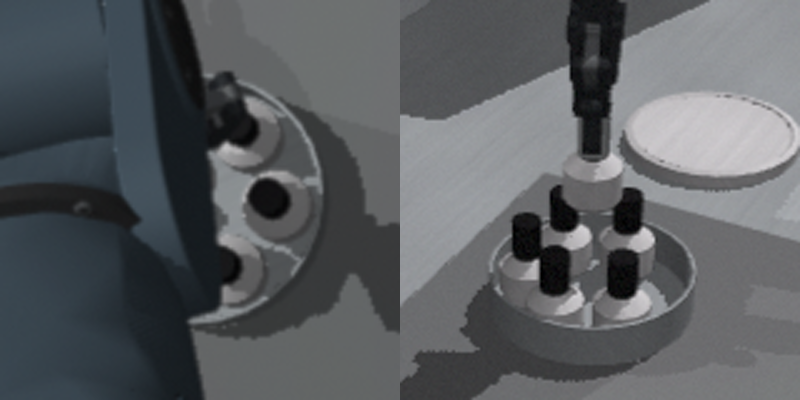

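View pics/mid1b.png

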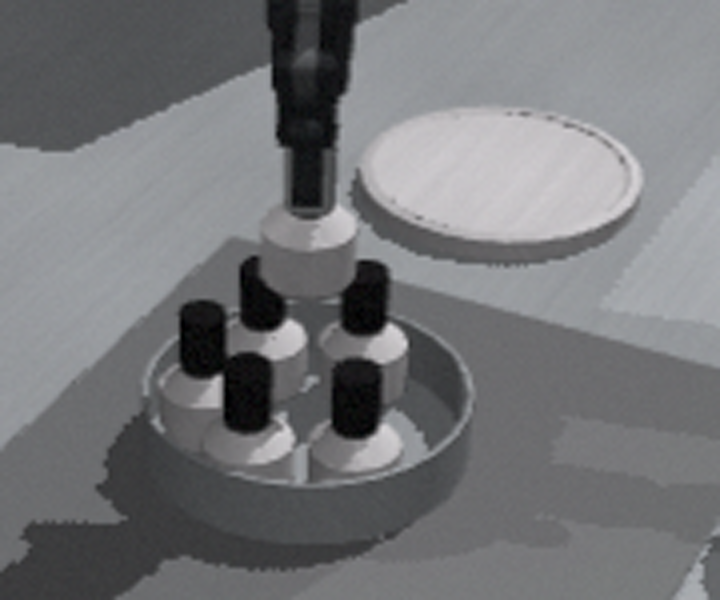

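```bash
python3 - <<'E'
from h import *
S=cams.snapshot("scene")
O=[(358.4,198.9),(360.6,174),(335,172.7),(320.1,184),(330.9,197.5)]
K=[300,60,120,180,240]
for o,k in zip(O,K):
    a=np.radians(23.4+k); print(k,(np.array(o)-proj(S,[.5218+.052*np.cos(a),.1811+.052*np.sin(a),.061])).round(1))
# held body mask centre
c=S["color"][150:176,325:370]; m=(c.min(2)>105)
for r in range(0,26,3):
    x=np.where(m[r])[0]; print(150+r, x.min()+325 if len(x) else None, x.max()+325 if len(x) else None)
p=manip.sense()["tcp_pos"]; R=S["R"]@p+S["t"]; print("mm/px",1e3*R[2]/S["fx"])
E
```

```text
300 [ 0.  -1.3]
60 [ 0.1 -1. ]
120 [-0.  -1.2]
180 [ 0.  -1.3]
240 [-0.2 -1.3]
150 325 369
153 325 369
156 325 362
159 325 364
162 325 369
165 325 369
168 325 369
171 325 369
174 325 369
mm/px 1.8608229786460548
```

In the scene view the held bottle sits at about (347,162). That is within 1 px of the projection for a centred bottle, and the tin lids match my fitted honeycomb to 0.2 px horizontally. I go down into the middle.

>>> step_arm --steps '[{"offset": [-0.0025,-0.001,0.005],"turn": [0,0,0],"hand": 0.01},{"offset": [0,0,0.005],"turn": [0,0,0],"hand": 0.01},{"offset": [0,0,0.01],"turn": [0,0,0],"hand": 0.01},{"offset": [0,0,0.01],"turn": [0,0,0],"hand": 0.01},{"offset": [0,0,0.01],"turn": [0,0,0],"hand": 0.01},{"offset": [0,0,0.01],"turn": [0,0,0],"hand": 0.01},{"offset": [0,0,0.008],"turn": [0,0,0],"hand": 0.01},{"offset": [0,0,0.005],"turn": [0,0,0],"hand": 0.01},{"offset": [0,0,0],"turn": [0,0,0],"hand": 0.01},{"offset": [0,0,0],"turn": [0,0,0],"hand": 0.01}]'

```text
time: 8.25
tcp_pos: [0.5222, 0.1815, 0.0866]
ee_rot: [-180.0, -0.0, -66.6]
contact_force: [-0.8, -0.3, -1.9]
finger_gap: 0.0214
```

```bash
python3 go.py 0.5218 0.1811 0.054; python3 - <<'E'
from h import *
S=cams.snapshot("scene")
cv2.imwrite("pics/mid2.png",cv2.resize(S["color"][110:235,285:435,::-1],(720,600),interpolation=2))
E
```

```text
t 8.25 tcp [0.5222 0.1815 0.0866] rpy [-179.97   -0.    -66.62] F [-0.8 -0.3 -1.9] gap 0.0214
total tool offset mm [ 0.2  0.6 32.6] turn [-0.03 -0.   -0.02]
```

View pics/mid2.png

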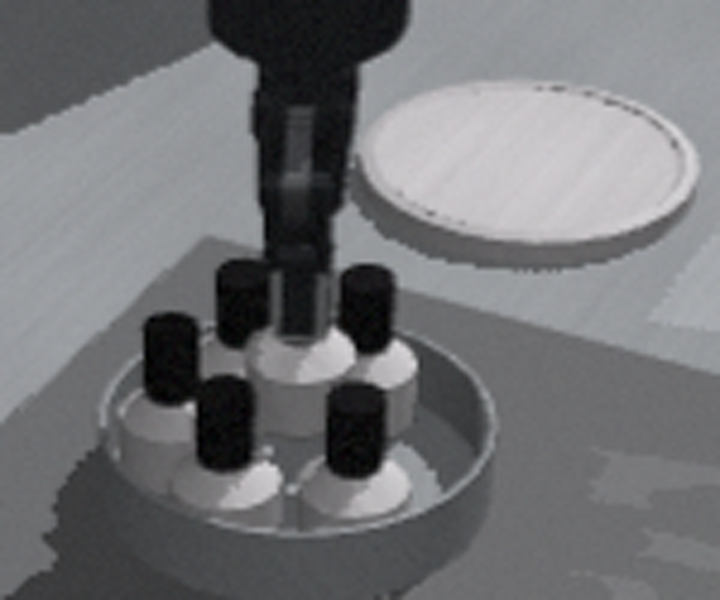

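The held bottle is between the lids, with its lid at about (348,180). It sits about 0.7 px right of the ring's middle, so I correct by 1 mm and set it down.

>>> step_arm --steps '[{"offset": [0,0.0012,0],"turn": [0,0,0],"hand": 0.01},{"offset": [0,0,0.004],"turn": [0,0,0],"hand": 0.01},{"offset": [0,0,0.005],"turn": [0,0,0],"hand": 0.01},{"offset": [0,0,0.005],"turn": [0,0,0],"hand": 0.01},{"offset": [0,0,0.005],"turn": [0,0,0],"hand": 0.01},{"offset": [0,0,0.005],"turn": [0,0,0],"hand": 0.01},{"offset": [0,0,0.004],"turn": [0,0,0],"hand": 0.01},{"offset": [0,0,0.002],"turn": [0,0,0],"hand": 0.01},{"offset": [0,0,0],"turn": [0,0,0],"hand": 0.01},{"offset": [0,0,0],"turn": [0,0,0],"hand": 0.01}]'

```text
time: 9.55
tcp_pos: [0.521, 0.181, 0.0564]
ee_rot: [-180.0, -0.0, -66.6]
contact_force: [0.3, 0.9, -0.6]
finger_gap: 0.0215
```

```bash
python3 go.py 0.5218 0.1811 0.054
```

```text
t 9.55 tcp [0.521  0.181  0.0564] rpy [-179.98   -0.    -66.62] F [ 0.3  0.9 -0.6] gap 0.0215
total tool offset mm [ 0.2 -0.7  2.4] turn [-0.02 -0.   -0.02]
```

>>> step_arm --steps '[{"offset": [0,-0.0005,0.001],"turn": [0,0,0],"hand": 0.01},{"offset": [0,0,0.0008],"turn": [0,0,0],"hand": 0.01},{"offset": [0,0,0.0006],"turn": [0,0,0],"hand": 0.01},{"offset": [0,0,0],"turn": [0,0,0],"hand": 0.01},{"offset": [0,0,0],"turn": [0,0,0],"hand": 0.01},{"offset": [0,0,0],"turn": [0,0,0],"hand": 0.01},{"offset": [0,0,0],"turn": [0,0,0],"hand": 0.01},{"offset": [0,0,0],"turn": [0,0,0],"hand": 0.01},{"offset": [0,0,0],"turn": [0,0,0],"hand": 0.01},{"offset": [0,0,0],"turn": [0,0,0],"hand": 0.01}]'

```text
time: 10.8
tcp_pos: [0.5214, 0.1812, 0.0539]
ee_rot: [-180.0, -0.0, -66.6]
contact_force: [-0.9, 0.2, 2.0]
finger_gap: 0.0213
```

```bash
python3 go.py 0.5218 0.1811 0.054
```

```text
t 10.8 tcp [0.5214 0.1812 0.0539] rpy [-179.99   -0.    -66.62] F [-0.9  0.2  2. ] gap 0.0213
total tool offset mm [ 0.2 -0.3 -0.1] turn [-0.01 -0.   -0.02]
```

The bottle touches the floor (about 2 N, at the expected height). I open to about 38 mm and rise.

>>> step_arm --steps '[{"offset": [0,0,0],"turn": [0,0,0],"hand": 0.025},{"offset": [0,0,0],"turn": [0,0,0],"hand": 0.03},{"offset": [0,0,0],"turn": [0,0,0],"hand": 0.038},{"offset": [0,0,0],"turn": [0,0,0],"hand": 0.038},{"offset": [0,0,0],"turn": [0,0,0],"hand": 0.038},{"offset": [0,0,-0.004],"turn": [0,0,0],"hand": 0.038},{"offset": [0,0,-0.01],"turn": [0,0,0],"hand": 0.038},{"offset": [0,0,-0.015],"turn": [0,0,0],"hand": 0.038},{"offset": [0,0,-0.015],"turn": [0,0,0],"hand": 0.038},{"offset": [0,0,-0.02],"turn": [0,0,0],"hand": 0.038}]'

```text
time: 12.05
tcp_pos: [0.5214, 0.1812, 0.1192]
ee_rot: [-180.0, -0.0, -66.6]
contact_force: [0.8, 0.0, 0.0]
finger_gap: 0.0378
```

```bash
python3 go.py 0.6365 -0.298 0.19;  python3 - <<'E'
from h import *
S=cams.snapshot("scene")
cv2.imwrite("pics/mid3.png",cv2.resize(S["color"][110:235,285:435,::-1],(720,600),interpolation=2))
E
```

```text
t 12.05 tcp [0.5214 0.1812 0.1192] rpy [-179.99   -0.    -66.62] F [0.8 0.  0. ] gap 0.0378
total tool offset mm [485.5  84.4 -70.8] turn [-0.01 -0.   -0.02]
```

View pics/mid3.png

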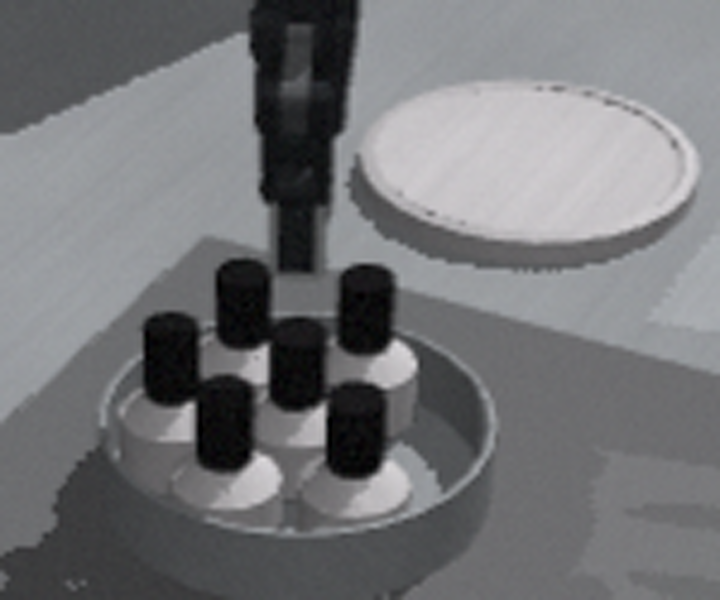

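The first bottle stands upright in the middle, with its lid at about (347,186), and the fingers are clear. Now the far bottle.

>>> step_arm --steps '[{"offset": [0.01,0.002,-0.02],"turn": [0,0,0],"hand": 0.06},{"offset": [0.025,0.004,-0.015],"turn": [0,0,0],"hand": 0.085},{"offset": [0.04,0.007,0],"turn": [0,0,0],"hand": 0.085},{"offset": [0.04,0.007,0],"turn": [0,0,0],"hand": 0.085},{"offset": [0.04,0.007,0],"turn": [0,0,0],"hand": 0.085},{"offset": [0.04,0.007,0],"turn": [0,0,0],"hand": 0.085},{"offset": [0.04,0.007,0],"turn": [0,0,0],"hand": 0.085},{"offset": [0.04,0.007,0],"turn": [0,0,0],"hand": 0.085},{"offset": [0.04,0.007,0],"turn": [0,0,0],"hand": 0.085},{"offset": [0.04,0.007,0],"turn": [0,0,0],"hand": 0.085}]'

```text
time: 13.35
tcp_pos: [0.6056, -0.1707, 0.1533]
ee_rot: [-180.0, -0.0, -66.6]
contact_force: [0.2, 0.9, 0.8]
finger_gap: 0.0851
```

```bash
python3 go.py 0.6365 -0.298 0.15
```

```text
t 13.35 tcp [ 0.6056 -0.1707  0.1533] rpy [-1.7998e+02 -2.0000e-02 -6.6630e+01] F [0.2 0.9 0.8] gap 0.0851
total tool offset mm [129.2  22.1   3.4] turn [-0.02 -0.02 -0.03]
```

>>> step_arm --steps '[{"offset": [0.035,0.006,0.002],"turn": [0,0,0],"hand": 0.085},{"offset": [0.03,0.005,0],"turn": [0,0,0],"hand": 0.085},{"offset": [0.025,0.004,0],"turn": [0,0,0],"hand": 0.085},{"offset": [0.02,0.0035,0],"turn": [0,0,0],"hand": 0.085},{"offset": [0.012,0.002,0],"turn": [0,0,0],"hand": 0.085},{"offset": [0.005,0.001,0],"turn": [0,0,0],"hand": 0.085},{"offset": [0,0,0.01],"turn": [0,0,0],"hand": 0.085},{"offset": [0,0,0.01],"turn": [0,0,0],"hand": 0.085},{"offset": [0,0,0.005],"turn": [0,0,0],"hand": 0.085},{"offset": [0,0,0],"turn": [0,0,0],"hand": 0.085}]'

```text
time: 14.6
tcp_pos: [0.6358, -0.294, 0.1253]
ee_rot: [180.0, 0.0, -66.6]
contact_force: [-0.3, -0.1, -0.4]
finger_gap: 0.0852
```

```bash
python3 go.py 0.6365 -0.298 0.05; python3 - <<'E'
from h import *
S=cams.snapshot("scene")
cv2.imwrite("pics/far1.png",cv2.resize(S["color"][290:440,180:360,::-1],(720,600),interpolation=2))
E
```

```text
t 14.6 tcp [ 0.6358 -0.294   0.1253] rpy [ 1.7996e+02  5.0000e-02 -6.6610e+01] F [-0.3 -0.1 -0.4] gap 0.0852
total tool offset mm [ 4.   0.9 75.3] turn [ 0.04  0.05 -0.01]
```

View pics/far1.png

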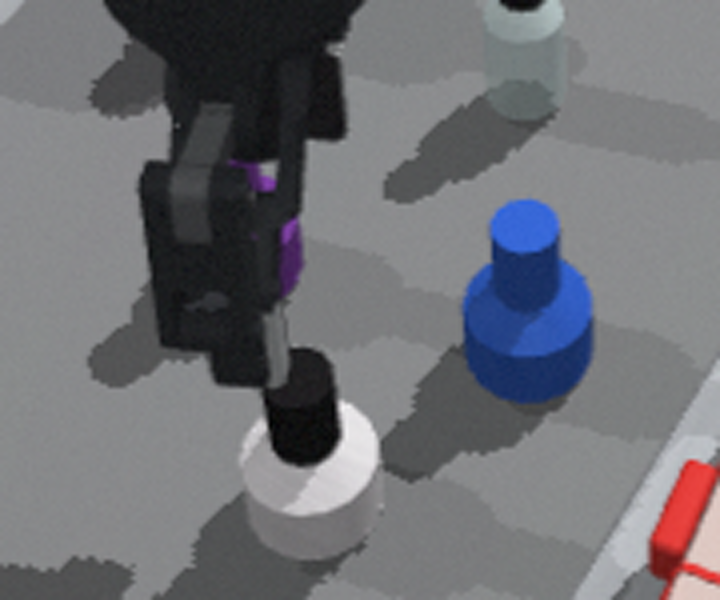

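The open fingers are above the far small bottle, with its lid at about (255,391). The purple look-alike is behind and well clear. I correct 4 mm, descend and grip.

>>> step_arm --steps '[{"offset": [0.0035,0.0008,0],"turn": [0,0,0],"hand": 0.085},{"offset": [0,0,0.015],"turn": [0,0,0],"hand": 0.085},{"offset": [0,0,0.02],"turn": [0,0,0],"hand": 0.08},{"offset": [0,0,0.02],"turn": [0,0,0],"hand": 0.06},{"offset": [0,0,0.015],"turn": [0,0,0],"hand": 0.05},{"offset": [0,0,0.005],"turn": [0,0,0],"hand": 0.05},{"offset": [0,0,0],"turn": [0,0,0],"hand": 0.04},{"offset": [0,0,0],"turn": [0,0,0],"hand": 0.01},{"offset": [0,0,0],"turn": [0,0,0],"hand": 0.01},{"offset": [0,0,0],"turn": [0,0,0],"hand": 0.01}]'

```text
time: 15.9
tcp_pos: [0.6371, -0.2982, 0.0517]
ee_rot: [-180.0, -0.1, -66.6]
contact_force: [0.3, -0.1, 4.0]
finger_gap: 0.0217
```

```bash
python3 go.py 0.6365 -0.298 0.19; python3 - <<'E'
from h import *
S=cams.snapshot("scene")
cv2.imwrite("pics/far2.png",cv2.resize(S["color"][290:440,180:360,::-1],(720,600),interpolation=2))
E
```

```text
t 15.9 tcp [ 0.6371 -0.2982  0.0517] rpy [-1.7995e+02 -6.0000e-02 -6.6620e+01] F [ 0.3 -0.1  4. ] gap 0.0217
total tool offset mm [  -0.2    0.3 -138.3] turn [-0.05 -0.06 -0.02]
```

View pics/far2.png

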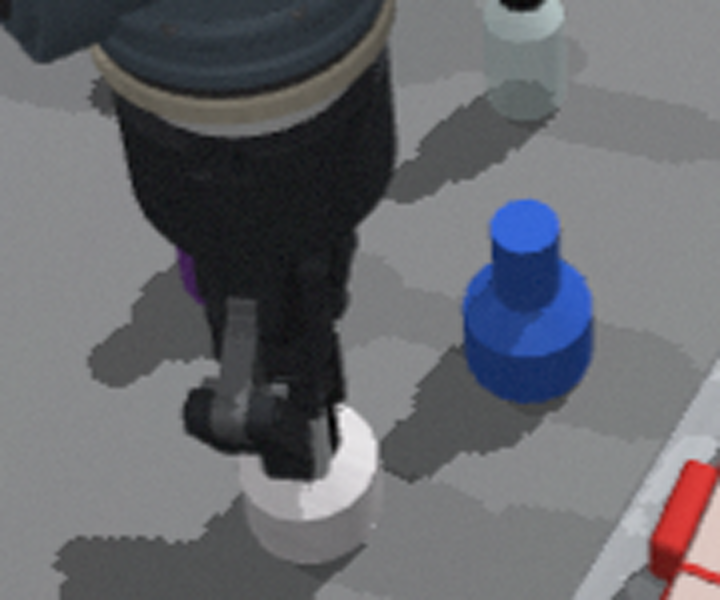

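The far bottle is gripped and upright (gap 22 mm). I lift it.

>>> step_arm --steps '[{"offset": [0,0,-0.005],"turn": [0,0,0],"hand": 0.01},{"offset": [0,0,-0.01],"turn": [0,0,0],"hand": 0.01},{"offset": [0,0,-0.015],"turn": [0,0,0],"hand": 0.01},{"offset": [0,0,-0.02],"turn": [0,0,0],"hand": 0.01},{"offset": [0,0,-0.02],"turn": [0,0,0],"hand": 0.01},{"offset": [0,0,-0.02],"turn": [0,0,0],"hand": 0.01},{"offset": [0,0,-0.02],"turn": [0,0,0],"hand": 0.01},{"offset": [0,0,-0.015],"turn": [0,0,0],"hand": 0.01},{"offset": [0,0,-0.01],"turn": [0,0,0],"hand": 0.01},{"offset": [0,0,0],"turn": [0,0,0],"hand": 0.01}]'

```text
time: 17.2
tcp_pos: [0.6368, -0.298, 0.1864]
ee_rot: [-180.0, -0.0, -66.6]
contact_force: [-0.9, 0.3, -0.8]
finger_gap: 0.0213
```

```bash
python3 go.py 0.5695 0.2017 0.19; python3 - <<'E'
from h import *
S=cams.snapshot("scene")
cv2.imwrite("pics/far3.png",cv2.resize(S["color"][210:360,160:340,::-1],(720,600),interpolation=2))
E
```

```text
t 17.2 tcp [ 0.6368 -0.298   0.1864] rpy [-1.7997e+02 -4.0000e-02 -6.6620e+01] F [-0.9  0.3 -0.8] gap 0.0213
total tool offset mm [-485.4 -136.5   -3.8] turn [-0.03 -0.04 -0.02]
```

View pics/far3.png

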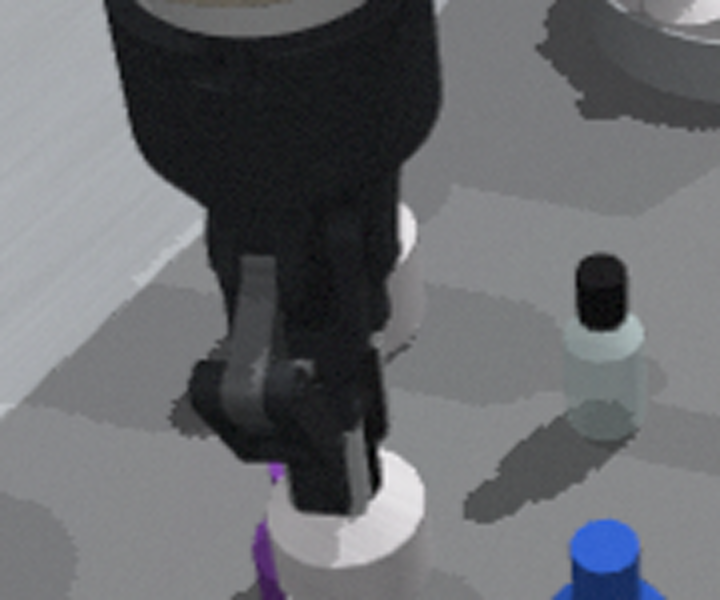

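The bottle hangs upright. I carry it to the rim place.

>>> step_arm --steps '[{"offset": [-0.012,-0.003,-0.004],"turn": [0,0,0],"hand": 0.01},{"offset": [-0.022,-0.006,0],"turn": [0,0,0],"hand": 0.01},{"offset": [-0.033,-0.0095,0],"turn": [0,0,0],"hand": 0.01},{"offset": [-0.033,-0.0095,0],"turn": [0,0,0],"hand": 0.01},{"offset": [-0.033,-0.0095,0],"turn": [0,0,0],"hand": 0.01},{"offset": [-0.033,-0.0095,0],"turn": [0,0,0],"hand": 0.01},{"offset": [-0.033,-0.0095,0],"turn": [0,0,0],"hand": 0.01},{"offset": [-0.033,-0.0095,0],"turn": [0,0,0],"hand": 0.01},{"offset": [-0.033,-0.0095,0],"turn": [0,0,0],"hand": 0.01},{"offset": [-0.033,-0.0095,0],"turn": [0,0,0],"hand": 0.01}]'

```text
time: 18.5
tcp_pos: [0.5956, 0.0111, 0.1897]
ee_rot: [180.0, 0.0, -66.6]
contact_force: [0.2, -0.4, -1.5]
finger_gap: 0.0214
```

```bash
python3 go.py 0.5695 0.2017 0.19
```

```text
t 18.5 tcp [0.5956 0.0111 0.1897] rpy [ 1.7997e+02  2.0000e-02 -6.6600e+01] F [ 0.2 -0.4 -1.5] gap 0.0214
total tool offset mm [-185.3  -51.7   -0.3] turn [ 0.03  0.02 -0.  ]
```

>>> step_arm --steps '[{"offset": [-0.033,-0.009,0],"turn": [0,0,0],"hand": 0.01},{"offset": [-0.033,-0.009,0],"turn": [0,0,0],"hand": 0.01},{"offset": [-0.033,-0.009,0],"turn": [0,0,0],"hand": 0.01},{"offset": [-0.03,-0.009,0],"turn": [0,0,0],"hand": 0.01},{"offset": [-0.024,-0.007,0],"turn": [0,0,0],"hand": 0.01},{"offset": [-0.017,-0.005,0],"turn": [0,0,0],"hand": 0.01},{"offset": [-0.01,-0.003,0.008],"turn": [0,0,0],"hand": 0.01},{"offset": [-0.003,-0.001,0.012],"turn": [0,0,0],"hand": 0.01},{"offset": [0,0,0.01],"turn": [0,0,0],"hand": 0.01},{"offset": [0,0,0.005],"turn": [0,0,0],"hand": 0.01}]'

```text
time: 19.75
tcp_pos: [0.5713, 0.1973, 0.1537]
ee_rot: [179.9, 0.0, -66.7]
contact_force: [0.1, -0.2, -0.9]
finger_gap: 0.0216
```

>>> step_arm --steps '[{"offset": [0,0,0.005],"turn": [0,0,0],"hand": 0.01},{"offset": [0,0,0.005],"turn": [0,0,0],"hand": 0.01},{"offset": [0,0,0],"turn": [0,0,0],"hand": 0.01},{"offset": [0,0,0],"turn": [0,0,0],"hand": 0.01},{"offset": [0,0,0],"turn": [0,0,0],"hand": 0.01},{"offset": [0,0,0],"turn": [0,0,0],"hand": 0.01},{"offset": [0,0,0],"turn": [0,0,0],"hand": 0.01},{"offset": [0,0,0],"turn": [0,0,0],"hand": 0.01},{"offset": [0,0,0],"turn": [0,0,0],"hand": 0.01},{"offset": [0,0,0],"turn": [0,0,0],"hand": 0.01}]'

```text
time: 21.0
tcp_pos: [0.5715, 0.198, 0.1449]
ee_rot: [180.0, -0.0, -66.6]
contact_force: [0.4, -0.5, -1.1]
finger_gap: 0.0213
```

```bash
python3 go.py 0.5695 0.2017 0.0547; python3 - <<'E'
from h import *
S=cams.snapshot("scene")
p=manip.sense()["tcp_pos"]; b=p-[0,0,.0517]; print([proj(S,b+[0,0,z]).round(1) for z in (0,.016,.032)])
cv2.imwrite("pics/rim1.png",cv2.resize(S["color"][95:235,290:458,::-1],(720,600),interpolation=2))
E
```

```text
t 21.0 tcp [0.5715 0.198  0.1449] rpy [180.    -0.   -66.62] F [ 0.4 -0.5 -1.1] gap 0.0213
total tool offset mm [-4.2  0.4 90.2] turn [ 0.   -0.   -0.02]
[array([373.8, 174.9]), array([374.2, 167.7]), array([374.7, 160.3])]
```

View pics/rim1.png

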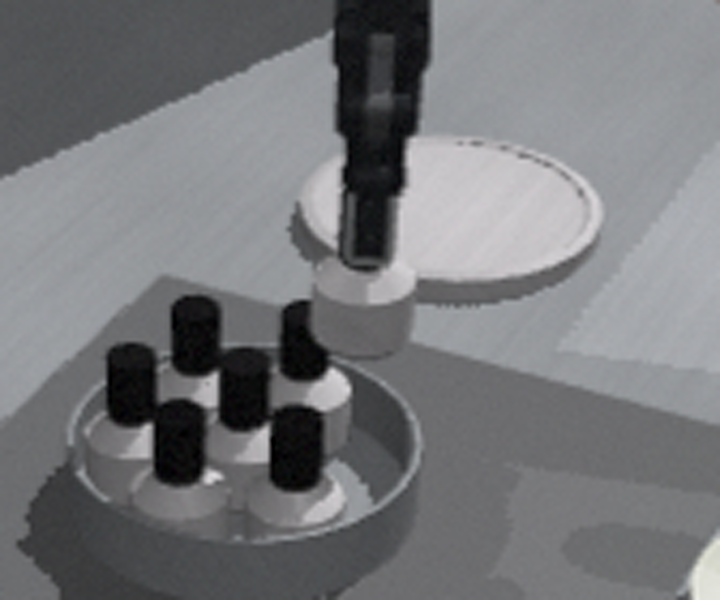

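The held bottle is at about (375,168), within 1 px of prediction. The middle bottle stands well. I correct 4 mm and descend into the gap.

>>> step_arm --steps '[{"offset": [-0.004,0.0008,0],"turn": [0,0,0],"hand": 0.01},{"offset": [0,0,0.005],"turn": [0,0,0],"hand": 0.01},{"offset": [0,0,0.01],"turn": [0,0,0],"hand": 0.01},{"offset": [0,0,0.01],"turn": [0,0,0],"hand": 0.01},{"offset": [0,0,0.01],"turn": [0,0,0],"hand": 0.01},{"offset": [0,0,0.01],"turn": [0,0,0],"hand": 0.01},{"offset": [0,0,0.005],"turn": [0,0,0],"hand": 0.01},{"offset": [0,0,0.003],"turn": [0,0,0],"hand": 0.01},{"offset": [0,0,0],"turn": [0,0,0],"hand": 0.01},{"offset": [0,0,0],"turn": [0,0,0],"hand": 0.01}]'

```text
time: 22.3
tcp_pos: [0.5694, 0.2014, 0.0922]
ee_rot: [-180.0, -0.0, -66.6]
contact_force: [0.3, 0.4, -0.1]
finger_gap: 0.0208
```

```bash
python3 go.py 0.5695 0.2017 0.0547; python3 - <<'E'
from h import *
S=cams.snapshot("scene")
print("middle lid pred",proj(S,[.5214,.1812,.061]),dark(S,(341,165,353,200),45))
p=manip.sense()["tcp_pos"]; b=p-[0,0,.0517]; print([proj(S,b+[0,0,z]).round(1) for z in (0,.016,.032)])
cv2.imwrite("pics/rim2.png",cv2.resize(S["color"][110:235,285:435,::-1],(720,600),interpolation=2))
E
```

```text
t 22.3 tcp [0.5694 0.2014 0.0922] rpy [-179.97   -0.    -66.62] F [ 0.3  0.4 -0.1] gap 0.0208
total tool offset mm [-0.3 -0.2 37.5] turn [-0.03 -0.   -0.02]
middle lid pred [346.13349448 186.4562069 ] [(np.float64(346.6), np.float64(185.1), 198, 12, 19)]
[array([372.1, 196.5]), array([372.5, 189.8]), array([372.9, 182.9])]
```

View pics/rim2.png

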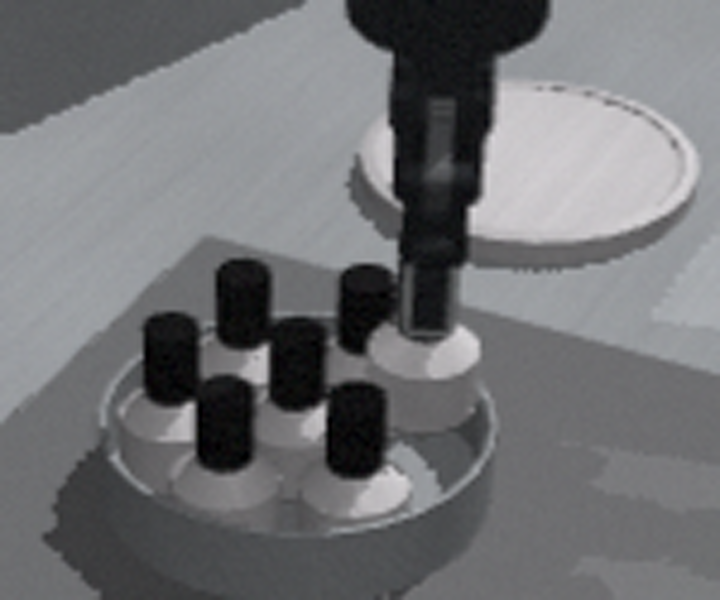

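The bottle is aligned over the gap at about (373,190), 0.8 px right of prediction, and its underside is at the lid level of the bodies. I shift 0.8 mm and lower it.

>>> step_arm --steps '[{"offset": [0,0.0008,0.003],"turn": [0,0,0],"hand": 0.01},{"offset": [0,0,0.004],"turn": [0,0,0],"hand": 0.01},{"offset": [0,0,0.005],"turn": [0,0,0],"hand": 0.01},{"offset": [0,0,0.005],"turn": [0,0,0],"hand": 0.01},{"offset": [0,0,0.005],"turn": [0,0,0],"hand": 0.01},{"offset": [0,0,0.005],"turn": [0,0,0],"hand": 0.01},{"offset": [0,0,0.005],"turn": [0,0,0],"hand": 0.01},{"offset": [0,0,0.003],"turn": [0,0,0],"hand": 0.01},{"offset": [0,0,0],"turn": [0,0,0],"hand": 0.01},{"offset": [0,0,0],"turn": [0,0,0],"hand": 0.01}]'

```text
time: 23.6
tcp_pos: [0.5686, 0.201, 0.057]
ee_rot: [-180.0, -0.0, -66.6]
contact_force: [-1.6, -0.4, -1.2]
finger_gap: 0.0212
```

```bash
python3 go.py 0.5695 0.2017 0.0547
```

```text
t 23.6 tcp [0.5686 0.201  0.057 ] rpy [-179.99   -0.    -66.62] F [-1.6 -0.4 -1.2] gap 0.0212
total tool offset mm [-0.2 -1.1  2.3] turn [-0.01 -0.   -0.02]
```

>>> step_arm --steps '[{"offset": [0,0,0.001],"turn": [0,0,0],"hand": 0.01},{"offset": [0,0,0.0008],"turn": [0,0,0],"hand": 0.01},{"offset": [0,0,0.0006],"turn": [0,0,0],"hand": 0.01},{"offset": [0,0,0],"turn": [0,0,0],"hand": 0.01},{"offset": [0,0,0],"turn": [0,0,0],"hand": 0.01},{"offset": [0,0,0],"turn": [0,0,0],"hand": 0.01},{"offset": [0,0,0],"turn": [0,0,0],"hand": 0.01},{"offset": [0,0,0],"turn": [0,0,0],"hand": 0.01},{"offset": [0,0,0],"turn": [0,0,0],"hand": 0.01},{"offset": [0,0,0],"turn": [0,0,0],"hand": 0.01}]'

```text
time: 24.85
tcp_pos: [0.5686, 0.201, 0.0546]
ee_rot: [-180.0, -0.0, -66.6]
contact_force: [-0.4, 0.7, 4.5]
finger_gap: 0.0214
```

```bash
python3 go.py 0.5695 0.2017 0.0547
```

```text
t 24.85 tcp [0.5686 0.201  0.0546] rpy [-179.99   -0.    -66.62] F [-0.4  0.7  4.5] gap 0.0214
total tool offset mm [-0.2 -1.1 -0.1] turn [-0.01 -0.   -0.02]
```

It rests on the floor (4.5 N). I let go and rise.

>>> step_arm --steps '[{"offset": [0,0,0],"turn": [0,0,0],"hand": 0.025},{"offset": [0,0,0],"turn": [0,0,0],"hand": 0.03},{"offset": [0,0,0],"turn": [0,0,0],"hand": 0.038},{"offset": [0,0,0],"turn": [0,0,0],"hand": 0.038},{"offset": [0,0,0],"turn": [0,0,0],"hand": 0.038},{"offset": [0,0,-0.004],"turn": [0,0,0],"hand": 0.038},{"offset": [0,0,-0.01],"turn": [0,0,0],"hand": 0.038},{"offset": [0,0,-0.015],"turn": [0,0,0],"hand": 0.038},{"offset": [0,0,-0.015],"turn": [0,0,0],"hand": 0.038},{"offset": [0,0,-0.02],"turn": [0,0,0],"hand": 0.038}]'

```text
time: 26.1
tcp_pos: [0.5685, 0.201, 0.1198]
ee_rot: [-180.0, -0.0, -66.6]
contact_force: [0.3, 0.2, 0.2]
finger_gap: 0.0376
```

>>> step_arm --steps '[{"offset": [0,0,-0.02],"turn": [0,0,0],"hand": 0.038},{"offset": [0,0,-0.025],"turn": [0,0,0],"hand": 0.038},{"offset": [0.02,0,-0.02],"turn": [0,0,0],"hand": 0.038},{"offset": [0.03,0,0],"turn": [0,0,0],"hand": 0.038},{"offset": [0.04,0,0],"turn": [0,0,0],"hand": 0.038},{"offset": [0.04,0,0],"turn": [0,0,0],"hand": 0.038},{"offset": [0.04,0,0],"turn": [0,0,0],"hand": 0.038},{"offset": [0.03,0,0],"turn": [0,0,0],"hand": 0.038},{"offset": [0.02,0,0],"turn": [0,0,0],"hand": 0.038},{"offset": [0,0,0],"turn": [0,0,0],"hand": 0.038}]'

```text
time: 27.35
tcp_pos: [0.656, -0.0016, 0.1838]
ee_rot: [-180.0, -0.0, -66.7]
contact_force: [-0.9, -0.4, -0.4]
finger_gap: 0.0381
```

```bash
python3 go.py 0.5695 0.2017 0.0547; python3 - <<'E'
from h import *
S=cams.snapshot("scene");T=cams.snapshot("top")
a=cv2.resize(T["color"][190:330,140:280,::-1],(400,400),interpolation=2)
c=cv2.resize(S["color"][120:260,280:420,::-1],(400,400),interpolation=2)
cv2.imwrite("pics/end1.png",np.hstack([a,c])); cv2.imwrite("pics/end1s.png",S["color"][:,:,::-1])
for d in dark(T,(160,205,265,310),35):
  if 100<d[2]<250:
    p=px2plane(T,d[0],d[1],.061)[:2]; e=p-[.5218,.1811]; print(p.round(4),"r",np.hypot(*e).round(4),"ang",(np.degrees(np.arctan2(e[1],e[0]))-23.4).round(1))
E
```

```text
t 27.35 tcp [ 0.656  -0.0016  0.1838] rpy [-179.98   -0.    -66.7 ] F [-0.9 -0.4 -0.4] gap 0.0381
total tool offset mm [-221.    -1.   129.1] turn [-0.02 -0.   -0.1 ]
[0.5682 0.2017] r 0.0507 ang 0.5
[0.5229 0.183 ] r 0.0022 ang 37.2
[0.5279 0.2333] r 0.0526 ang 59.9
[0.4799 0.2123] r 0.0522 ang 119.9
```

View pics/end1.png

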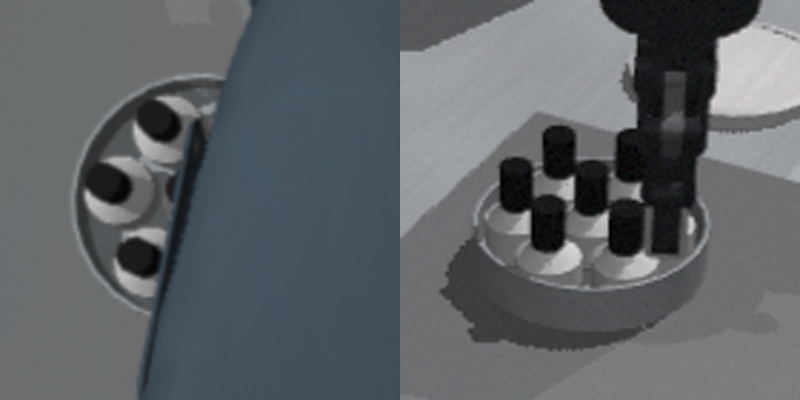

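View pics/end1s.png

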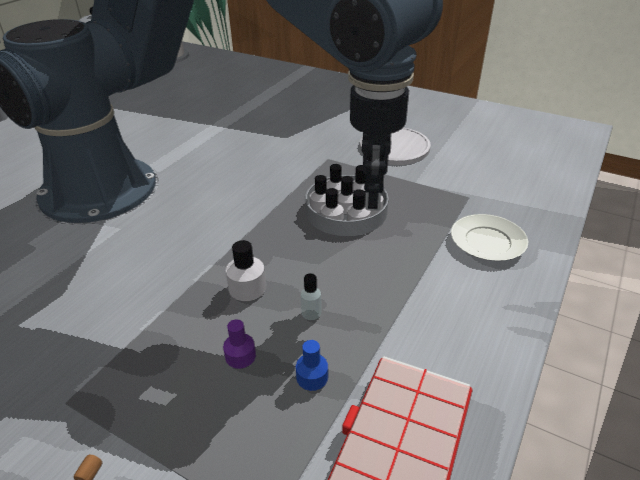

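The top view shows the rim bottle in place, 50.7 mm from the middle. The arm still hides part of the tin, so I move it away for a full check.

>>> step_arm --steps '[{"offset": [0.02,0,-0.01],"turn": [0,0,0],"hand": 0.038},{"offset": [0.03,0,-0.01],"turn": [0,0,0],"hand": 0.038},{"offset": [0.04,0,0],"turn": [0,0,0],"hand": 0.038},{"offset": [0.04,0,0],"turn": [0,0,0],"hand": 0.038},{"offset": [0.04,0,0],"turn": [0,0,0],"hand": 0.038},{"offset": [0.04,0,0],"turn": [0,0,0],"hand": 0.038},{"offset": [0.03,0,0],"turn": [0,0,0],"hand": 0.038},{"offset": [0.015,0,0],"turn": [0,0,0],"hand": 0.038},{"offset": [0,0,0],"turn": [0,0,0],"hand": 0.038},{"offset": [0,0,0],"turn": [0,0,0],"hand": 0.038}]'

```text
time: 28.7
tcp_pos: [0.757, -0.2344, 0.2039]
ee_rot: [-180.0, -0.0, -66.6]
contact_force: [-0.0, 0.1, -0.6]
finger_gap: 0.0377
```

```bash
python3 - <<'E'
from h import *
S=cams.snapshot("scene");T=cams.snapshot("top")
a=cv2.resize(T["color"][190:330,140:280,::-1],(400,400),interpolation=2)
c=cv2.resize(S["color"][120:260,280:420,::-1],(400,400),interpolation=2)
cv2.imwrite("pics/end2.png",np.hstack([a,c]))
for d in dark(T,(160,205,265,310),35):
  if 100<d[2]<250:
    p=px2plane(T,d[0],d[1],.061)[:2]; e=p-[.5218,.1811]; print(p.round(4),"r",np.hypot(*e).round(4),"ang",(np.degrees(np.arctan2(e[1],e[0]))-23.4).round(1))
print(manip.sense()["contact_force"].round(1))
E
```

```text
[0.5285 0.2344] r 0.0537 ang 59.4
[-0.1  1.3  0.5]
```

View pics/end2.png

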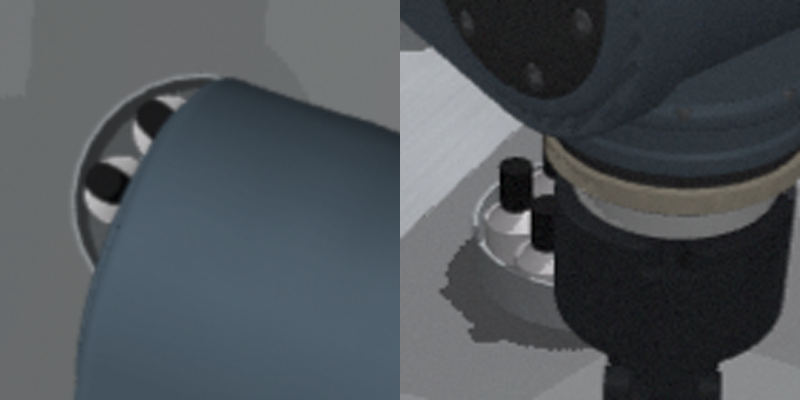

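The arm now hides the tin in both views, so I retract towards the right of the base.

>>> step_arm --steps '[{"offset": [-0.002,0.015,-0.01],"turn": [0,0,0],"hand": 0.038},{"offset": [-0.004,0.03,0],"turn": [0,0,0],"hand": 0.038},{"offset": [-0.004,0.045,0],"turn": [0,0,0],"hand": 0.038},{"offset": [-0.004,0.05,0],"turn": [0,0,0],"hand": 0.038},{"offset": [-0.004,0.05,0],"turn": [0,0,0],"hand": 0.038},{"offset": [-0.004,0.05,0],"turn": [0,0,0],"hand": 0.038},{"offset": [-0.004,0.05,0],"turn": [0,0,0],"hand": 0.038},{"offset": [-0.004,0.045,0],"turn": [0,0,0],"hand": 0.038},{"offset": [-0.003,0.03,0],"turn": [0,0,0],"hand": 0.038},{"offset": [0,0.01,0],"turn": [0,0,0],"hand": 0.038}]'

```text
time: 30.05
tcp_pos: [0.3987, -0.3535, 0.2141]
ee_rot: [-180.0, -0.0, -66.7]
contact_force: [-0.2, -0.2, -0.1]
finger_gap: 0.0383
```

```bash
python3 - <<'E'
from h import *
S=cams.snapshot("scene");T=cams.snapshot("top")
a=cv2.resize(T["color"][190:330,140:280,::-1],(400,400),interpolation=2)
c=cv2.resize(S["color"][120:260,280:420,::-1],(400,400),interpolation=2)
cv2.imwrite("pics/end3.png",np.hstack([a,c]))
for d in dark(T,(160,205,265,310),35):
  if 100<d[2]<250:
    p=px2plane(T,d[0],d[1],.061)[:2]; e=p-[.5218,.1811]; print(p.round(4),"r",np.hypot(*e).round(4),"ang",(np.degrees(np.arctan2(e[1],e[0]))-23.4).round(1))
print(manip.sense()["contact_force"].round(1))
E
```

```text
[0.5685 0.2017] r 0.0511 ang 0.3
[0.5635 0.1502] r 0.0519 ang -59.9
[0.5285 0.2337] r 0.053 ang 59.3
[0.5214 0.1821] r 0.0011 ang 89.7
[0.5157 0.1294] r 0.052 ang -120.1
[0.4797 0.2119] r 0.0521 ang 120.4
[0.4738 0.1603] r 0.0523 ang -179.9
[1.3 0.2 0.3]
```

View pics/end3.png

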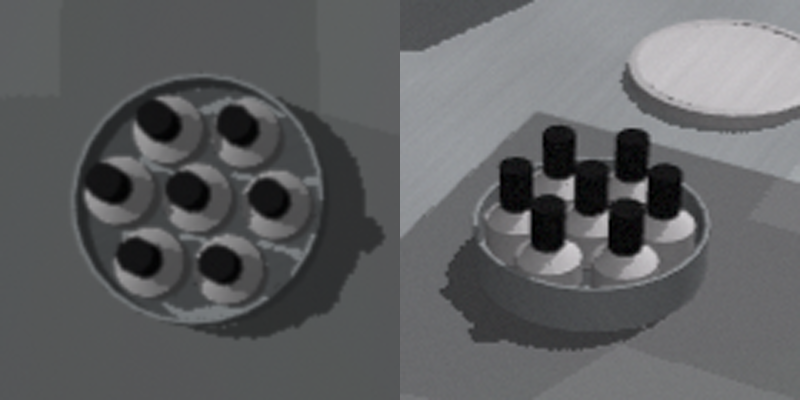

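Both views show seven upright bottles in a honeycomb. The middle one is 1 mm off centre, and the rim one is at radius 51 mm with its angle 0.3° off. I hand the job in.

```bash
python3 -c "
from station import manip
print(manip.job_done(), manip.sense()['time'])"
```

```text
the job is handed in; nothing more can be done
the job is handed in; nothing more can be done
```

Both loose small aluminium bottles are in the tin, released and standing upright. The near one went into the middle and the far one into the free place of the ring. I handed the job in just after 30 s.

- **Final check:** after the arm moved clear, both cameras showed seven upright bottles. The middle lid was 1.1 mm off centre. The rim lid was 51.1 mm from the middle and 0.3° off its place. The other five had not moved by more than about 1 mm.
- **Forces:** the highest wrist force I read between moves was about 4.5 N, when the second bottle touched the floor.
- **Untouched items:** the large bottle, the glass bottle and the blue and purple look-alikes were never touched.
- **Disagreements:** the finger gap read about 21 mm on the 24 mm lids. The scene camera sat about 1.3 pixels high compared with my model. Neither affected the placing.
- **Blocked check:** my first two end checks were partly or mostly hidden by the arm, so I moved it away and looked again.

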